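# Thread the tool rest back onto the lathe bed and set it to the bowl

### The arm

A 6-joint arm with a two-finger parallel gripper is mounted at the origin on the work surface. World frame = base frame: x ahead of the robot, y to its left, z up, the work surface at z = 0. Lengths are in m, angles in rad, forces in N, time in s.
With the tool pointing down it reaches from about 0.3 to 0.875 m from the base axis. Payload 6.4 kg.
Tool frame: the origin (TCP) lies between the finger pads; the fingertips stand 14 mm ahead of it and the grasp point (between the pads) lies 5 mm behind it; z points along the fingers, y is the line along which they close (so a half turn about z gives the same grasp; the last joint's range is limited). The gripper opens to 88 mm and grips with 3 to 60 N. Pads are 18 mm wide; open, the fingers measure 123 mm over their backs; the gripper's body (75 mm by 187 mm) begins 45 mm behind the grasp point.
Start: joints at [-0.206, 0.181, 1.607, -0, 1.354, -0.206], TCP at [0.575, 0, 0.253] pointing down, gripper open.
Joint ranges: [-2.99, 2.99], [-0.89, 2.07], [0.3, 2.58], [-1.14, 4.28], [0, 2.63], [-3.12, 3.12]. Speed limits (rad/s): [2.57, 2.57, 3.01, 3.14, 3.14, 3.14].

### API

Orientations are given as [roll, pitch, yaw] about the fixed x, y, z axes, in that order (R = Rz(yaw) Ry(pitch) Rx(roll)).
In Python, from plant import manip gives the robot as it stands.
- The arm moves only by the shell command python3 -m creep 'ROWS' [FORCE]. ROWS is JSON, a list of rows, each a list of 5 numbers: the opening in per cent of the stroke, from 0 (shut) to 100 (fully open), then the shift along the tool's x, y, z in m, then the turn about the tool's z in degrees. A call has 1 to 5 rows; each row is the pose to reach, as a shift and turn from the pose commanded when the call began, along the tool's axes at that moment; what a row does not reach only later rows make up. A row lasts 1/8 s, in which the tool goes at most 62.5 mm and 10.7 degrees, less where a joint would pass 70% of its speed; a pose out of reach is approached as far as the arm can. A call with a gripper value outside its range is refused whole. The fingers move at their own pace and stop on an object; FORCE is the grip in N (left out, the last holds). Time passes only in rows, so rows that repeat a pose let the fingers close. It gives the time, the measured TCP pose, the force, the opening and the grip force at its end, in the units of the state.
- manip.sense(): the state, without advancing time (a new reading comes with each control period).
- manip.grab_frame(name): name is "scene" or "side" or "wrist"; returns the picture (384x512x3 uint8, blue, green, red); there is no depth.
- manip.camera_model(name): a dict with "fx", "fy", "cx", "cy" (pixels), "T" (4x4, takes a point from camera to world coordinates). Camera axes: x right, y down, z forward; pixel columns grow to the right and rows downward; lengths in m; the calibration is good to about 2 mm. The wrist camera is an equidistant fisheye: a pixel r from the principal point sees the ray r / f radians off the axis. A picture is of the moment at which its call begins: read the wrist's pose just before it. camera_model takes no time and is no camera call; for the wrist camera it gives the pose at the moment of the call.
- manip.job_done(): hands the job in; it is judged then, once.
The state is a dict: "t": time; "q": joint angles; "dq": joint speeds; "tau": joint torques, N m; "position": TCP position; "tool_rot": TCP orientation; "force": force on the tool from outside, world axes, zero at the start; "wrist_torque": the same for the moment, N m; "gripper_width": finger opening in m; "finger_force": force on a finger pad.
Only numpy, scipy, OpenCV 4.12 (cv2) and the standard library are available. Lean on these libraries where they do the work, as an engineer would, in place of code of your own. Each camera call takes 0.05 s, during which the arm holds its last target. There are 200 camera calls.

### The job

Put the lathe's tool rest back: carry the banjo to the open tail end of the bed, thread its clamp plate under the two ways (the plate may hang twisted on its bolt, so feel its tongue into the gap, do not force it), and slide it along until the rest stands square across the mouth of the bowl, about 10 mm clear of the rim. Leave it sitting flat on the ways and let go; do not knock the bowl or its chuck, and leave the wax jar, chuck key and gouge where they lie.

Things in the scene. Friction and masses are not known exactly. Their poses are not given: they have to be found in the camera images.
- bed_end (a point): Open tail end of the lathe bed (fixed, red casting, two steel ways): point midway between the ways, level with their flat tops (105 mm above the bench), in the end face. y runs along the bed to the headstock and bowl, x across it away from the robot, z up.
- bed: The lathe bed, 680 mm long, 104 mm wide; origin on the bench under point bed_end, same axes. Each way is 34 mm wide and 18 mm thick. The gap between them is 36 mm wide, open below and at the tail end; under the ways is a free channel 84 mm wide between the red side walls, over 50 mm deep.
- banjo: Banjo with tool rest, a loose piece of 0.65 to 0.95 kg, first standing on its clamp plate on the bench. Origin: on the clamp bolt's axis in the flat underside (seat face) of the red base, which must lie on the ways. Axes as the bed's once mounted: bar along x, bowl on the +y side. Base x -70 to 75, y -44 to 44, z 0 to 28 mm; nut to z 42; post (20 mm thick) in a 42 mm socket at x -45.
- plate (a point): On the bolt's axis, level with the upper face of the clamp plate, a disc 66 mm across, 10 mm thick, 20 mm under the seat face (2 mm play on the ways). On it a tongue 33 mm wide, 56 mm long, 14 mm tall, corner radius 6, must run in the gap. Plate and tongue swivel stiffly on the bolt (0.25 Nm), out of sight; the tongue starts up to 45 degrees out of line with the banjo's y axis, either way.
- rest (a point): Centre of the tool rest bar: dark steel, 160 mm long (x), 14 mm thick (y), 26 mm tall, flat upright sides; to be gripped from above across its thickness. It lies 45 mm towards -x of the banjo's origin and 111 mm above the seat face. Axes as the banjo's.
- balance (a point): Point in the bar's mid section over the piece's centre of mass, 34 mm towards +x from point rest. Gripped elsewhere, the piece may sag in the fingers. Tip: the base's front edge reaches 11 mm past the plate, so it can be laid on the ways by touch; if the tongue blocks at the gap, turn the banjo on its bolt until it slips in, then square up again.
- rim (a point): Centre of the bowl's mouth, in the plane of its rim, 127 mm above the ways; bowl 150 mm outside diameter, 84 mm deep, axis along the bed, y pointing into it. On the mounted banjo, point rest is 45 mm to the robot's side of this axis and 16 mm lower; the bar's outer 50 mm stand clear of the rim, and only there do fingers fit beside the bar close to the bowl.
- headstock: Fixed red headstock; origin midway between the ways, level with their tops, straight under the plane of the bowl's rim, y along the bed away from the tail end. Casting: y 157 to 373 mm, up to 222 mm above the ways.
- bowl: The wooden bowl and the steel chuck that holds it, fixed on the headstock; origin and axes as the headstock's. Not to be bumped.
- wax_jar: Jar of wax, 60 mm across, 60 mm tall, on the bench near the bed's tail end, far side; origin under its centre. Leave alone.
- chuck_key: Steel T-handled chuck key, 102 by 93 mm, 14 mm tall, on the bench between robot and bed; origin under the middle of its handle bar, shaft to +y. Leave alone.
- gouge: Bowl gouge, dark turned handle, 410 mm long along y, 30 mm thick, on the bench between robot and bed; origin on the bench under its brass ferrule, steel to +y. Leave alone.
Things that resemble listed ones, but are neither listed nor needed, are in the scene too. Leave any green look-alike of the banjo alone.

How it is judged:
On the way:
1. the banjo is threaded onto the tail end: seat face down on the ways, clamp plate under them (y of banjo in the frame of bed_end above 0.035 m and x of banjo in the frame of bed_end between -0.005 and 0.005 m and z of banjo in the frame of bed_end between -0.003 and 0.004 m and angle between banjo's own z axis and vertical below 0.06 rad), for 0.1 s.
At the end, for the whole second after the job is handed in: The banjo rests flat on the ways (seat face within 2 mm of their tops, tilt under 0.03 rad, clamp plate beneath them), at rest, the bar square across the bed within 0.1 rad, and the bar's bowl-side face 4 to 17 mm from the plane of the bowl's rim (bar centre 11 to 24 mm before it) (y of rest in the frame of rim between -0.024 and -0.011 m and angle between the x axis of banjo and the x axis of bed_end, either way round below 0.1 rad and x of banjo in the frame of bed_end between -0.005 and 0.005 m and z of banjo in the frame of bed_end between -0.002 and 0.002 m and angle between banjo's own z axis and vertical below 0.03 rad and linear speed of banjo below 0.01 m/s); the robot touches nothing.
It fails at once if the banjo is forced: pressed on the bed with over 120 N (contact force between banjo and bed above 120 N).
It fails at once if the bowl or its chuck is bumped by anything (over 2 N) (contact force between bowl and anything else above 2 N).
It fails at once if the wax jar is moved by more than 15 mm (distance of wax_jar from where it was at the start of the episode above 0.015 m).
It fails at once if the chuck key is moved by more than 15 mm (distance of chuck_key from where it was at the start of the episode above 0.015 m).
It fails at once if the gouge is moved by more than 15 mm (distance of gouge from where it was at the start of the episode above 0.015 m).
It also fails if it takes over 72 s, if anything falls off the work surface, if the arm or the gripper's body presses on something with over 40 N, if the wrist force passes 120 N, or if a joint passes its speed limit or range.

## Working session

There is one attempt and no reset: what is moved stays moved. The work goes in short steps, Python scripts to look and compute and a shell command to move; the robot and the scene stay as the last step left them, time stands still between calls to the robot, and variables do not carry over. Pictures are saved under pics/ and viewed, at most 10 in all, crops included, and the job is handed in when it is done.

```bash
ls; mkdir -p pics
python3 - <<'E'
from plant import manip
import cv2,numpy as np
s=manip.sense();print({k:np.round(v,3).tolist() for k,v in s.items()})
a=manip.grab_frame("scene");b=manip.grab_frame("side");c=manip.grab_frame("wrist")
for n,i in zip(("scene","side","wrist"),(a,b,c)):
    cv2.imwrite(f"pics/{n}0.png",i)
    m=manip.camera_model(n);print(n,{k:np.round(v,4).tolist() for k,v in m.items()})
cv2.imwrite("pics/scene0x.png",cv2.resize(a,(800,600),interpolation=cv2.INTER_CUBIC))
cv2.imwrite("pics/side0x.png",cv2.resize(b,(800,600),interpolation=cv2.INTER_CUBIC))
E
```

```text
pics
{'t': 0.0, 'q': [-0.206, 0.182, 1.608, -0.0, 1.354, -0.206], 'dq': [0.001, -0.001, 0.001, 0.0, 0.001, 0.001], 'tau': [-0.001, -43.387, -34.185, 0.07, 0.039, -0.0], 'position': [0.574, 0.0, 0.252], 'tool_rot': [-3.14, -0.0, 1.571], 'force': [-0.272, -0.933, -0.695], 'wrist_torque': [-0.012, 0.066, -0.049], 'finger_force': 0.0, 'gripper_width': 0.088}
scene {'fx': 498.4014, 'fy': 498.4014, 'cx': 249.5464, 'cy': 188.2677, 'T': [[0.5307, 0.6654, -0.525, 1.2012], [0.8475, -0.4164, 0.3291, -0.6845], [0.0003, -0.6196, -0.785, 1.3012], [0.0, 0.0, 0.0, 1.0]]}
side {'fx': 403.9496, 'fy': 403.9496, 'cx': 258.2238, 'cy': 189.0682, 'T': [[0.7178, -0.3964, 0.5724, -0.1364], [-0.6963, -0.413, 0.5871, -0.8105], [0.0036, -0.8199, -0.5725, 0.7254], [0.0, 0.0, 0.0, 1.0]]}
wrist {'fx': 297.3186, 'fy': 297.3186, 'cx': 258.5557, 'cy': 190.5399, 'T': [[1.0, -0.0003, -0.0013, 0.5756], [-0.0007, -0.9513, -0.3083, 0.0786], [-0.0011, 0.3083, -0.9513, 0.3848], [0.0, 0.0, 0.0, 1.0]]}
```

View pics/scene0x.png

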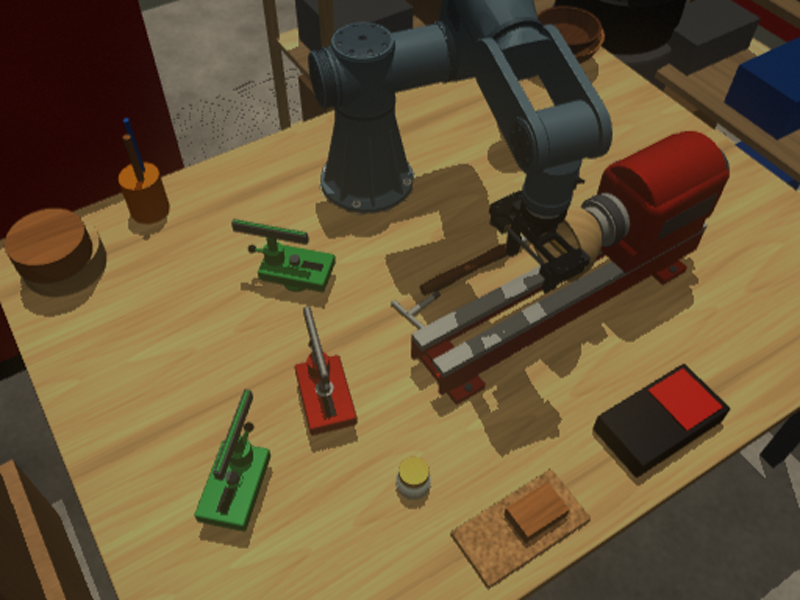

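View pics/side0x.png

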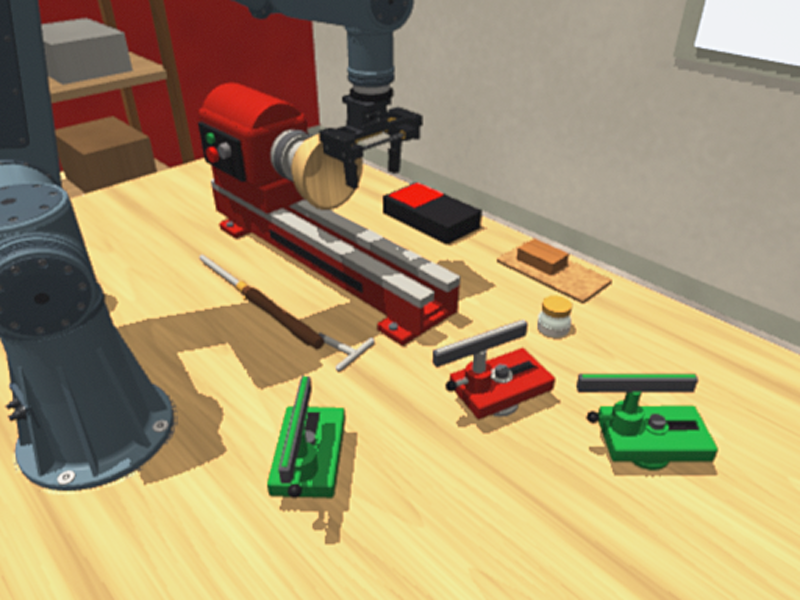

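Candidates for the banjo (scene0x pixels): red one at (325,375), green look-alikes at (285,255) and (233,480). I choose the red one. The bed's tail end is at about (430,355), the jar at (413,477), the chuck key at (413,310) and the gouge at (465,270).

Run:
```python
import cv2
def c(n,x,y,w,h,f):
    i=cv2.imread(f"pics/{n}0.png")[y:y+h,x:x+w]; i=cv2.resize(i,None,fx=f,fy=f,interpolation=cv2.INTER_CUBIC)
    for k in range(0,w,20): cv2.putText(i,str(x+k),(k*f,8),0,.35,(255,255,0),1);cv2.line(i,(k*f,8),(k*f,14),(255,255,0),1)
    for k in range(0,h,20): cv2.putText(i,str(y+k),(0,k*f+4),0,.35,(255,255,0),1)
    cv2.imwrite(f"pics/{n}0c.png",i)
c("scene",180,185,150,100,5);c("side",225,150,150,120,5)
```

```text
(no output)
```

View pics/scene0c.png

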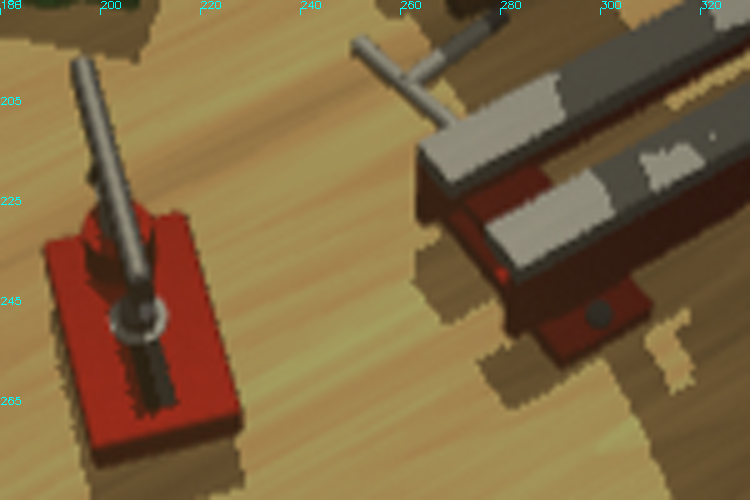

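View pics/side0c.png

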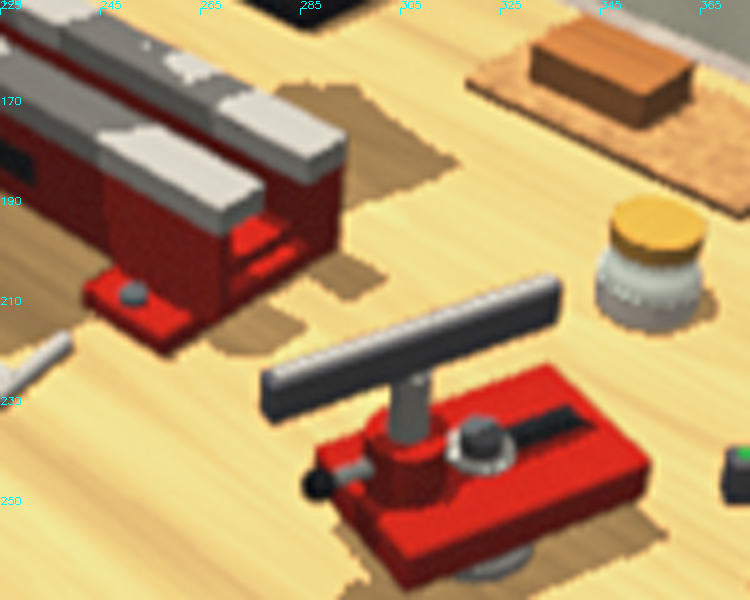

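View pics/wrist0.png

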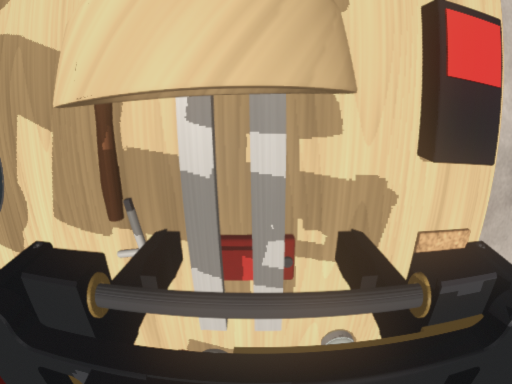

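The crops confirm the choice: red base, grey bar, plate under it. The base's top corners are at scene (189,234), (217,228), (228,268), (199,275). The way ends are at scene (264,214) to (283,239), and in the wrist view they end near row 329. The bowl rim is near wrist row 98, from (55,105) to (356,92).

```bash
cat > lib.py <<'E'
import numpy as np
from scipy.optimize import least_squares
def proj(m,P):
    P=np.atleast_2d(P);T=np.array(m["T"]);p=(P-T[:3,3])@T[:3,:3]
    if m.get("fish"):
        r=np.hypot(p[:,0],p[:,1]);s=np.arctan2(r,p[:,2])/r
        q=p[:,:2]*s[:,None]
    else: q=p[:,:2]/p[:,2:]
    return q*[m["fx"],m["fy"]]+[m["cx"],m["cy"]]
def pose(v,L,z):
    c,s=np.cos(v[2]),np.sin(v[2]);L=np.atleast_2d(np.array(L,float))
    return np.c_[L[:,0]*c-L[:,1]*s+v[0],L[:,0]*s+L[:,1]*c+v[1],L[:,2]+z]
def fit(obs,z,v0,loss="soft_l1"):
    # obs: list of (model, local xyz, pixel)
    def f(v): return np.concatenate([np.array([1 if a is not None else 0 for a in px])*np.nan_to_num((proj(m,pose(v,l,z))[0]-[a if a is not None else 0 for a in px])) for m,l,px in obs])
    r=least_squares(f,v0,loss=loss);return r.x,f(r.x).reshape(-1,2)
E
cat > f1.py <<'E'
from lib import *
from plant import manip
S=manip.camera_model("scene");D=manip.camera_model("side");W=manip.camera_model("wrist");W["fish"]=1
o=[(S,l,p) for l,p in [((-.07,-.044,.028),(189.4,234.4)),((-.07,.044,.028),(216.6,227.6)),((.075,.044,.028),(228.2,268)),((.075,-.044,.028),(199.4,275)),((-.125,0,.124),(196.6,197.4))]]
o+=[(D,l,p) for l,p in [((-.125,0,.124),(279,224.6)),((.035,0,.124),(335.5,206.4)),((.075,.044,.028),(334.6,223)),((.075,-.044,.028),(355,242.2)),((-.07,-.044,.028),(306.6,261.4))]]
v,r=fit(o,.030,[.6,-.5,0]);print("banjo",v.round(4));print(r.round(1).tolist())
o=[(S,(x,0,0),p) for x,p in zip((-.052,-.018,.018,.052),((264,214.2),(270.4,222.4),(277.4,230.2),(283.4,238.6)))]
o+=[(D,(x,0,0),p) for x,p in zip((-.052,-.018,.018,.052),((269.4,191.6),(277.8,186.6),(286.4,181.6),(294,176.8)))]
# wrist: edges, x only, at assumed y; 
o+=[(W,(x,.0,0),(u,329)) for x,u in zip((-.052,-.018,.018,.052),(201,225.5,255.5,281))]
o+=[(W,(x,.287,0),(u,None)) for x,u in zip((-.052,-.018,.018,.052),(178,212.5,249,286))]
b,r=fit(o,.105,[.6,-.3,0]);print("bed",b.round(4));print(r.round(1).tolist())
print(proj(W,pose(b,[(0,.287,0)],.105)))
for y in np.arange(.27,.34,.01):
    print(y.round(3),proj(W,pose(b,[(-.075,y,.127),(0,y,.202),(.075,y,.127)],.105)).round(0).tolist(),(proj(D,pose(b,[(-.075,y,.127),(.075,y,.127),(0,y,.202),(0,y,.052)],.105))*1.5625).round(0).tolist())
c,s=np.cos(b[2]),np.sin(b[2]);d=v[:2]-b[:2];print("banjo in bed",[c*d[0]+s*d[1],-s*d[0]+c*d[1],v[2]-b[2]])
E
python3 f1.py
```

```text
banjo [ 0.494  -0.3858 -0.2858]
[[-1.8, -1.8], [-0.1, -1.6], [0.1, -0.9], [-1.6, -0.4], [-1.0, -1.8], [-0.7, -0.9], [1.6, -2.9], [0.5, -3.3], [1.7, -2.3], [0.5, -1.9]]
bed [ 0.5525 -0.1986  0.0105]
[[-1.2, -1.2], [-1.1, -1.4], [-1.1, -0.4], [-0.3, -0.4], [-0.2, -1.1], [0.1, -1.2], [0.3, -1.3], [0.8, -1.2], [-0.1, -0.9], [1.4, 0.1], [-0.5, 0.4], [0.6, -0.0], [-1.6, 0.0], [-1.0, 0.0], [1.1, 0.0], [0.9, 0.0]]
[[230.66776344  87.35779181]]
0.27 [[84.0, 122.0], [163.0, 127.0], [352.0, 113.0]] [[306.0, 185.0], [368.0, 162.0], [336.0, 135.0], [340.0, 209.0]]
0.28 [[82.0, 105.0], [161.0, 91.0], [353.0, 94.0]] [[303.0, 183.0], [364.0, 160.0], [332.0, 133.0], [337.0, 207.0]]
0.29 [[81.0, 88.0], [160.0, 54.0], [353.0, 75.0]] [[300.0, 181.0], [361.0, 159.0], [329.0, 132.0], [334.0, 205.0]]
0.3 [[81.0, 71.0], [160.0, 19.0], [353.0, 56.0]] [[296.0, 180.0], [358.0, 157.0], [325.0, 130.0], [331.0, 204.0]]
0.31 [[80.0, 54.0], [161.0, -14.0], [353.0, 38.0]] [[293.0, 178.0], [354.0, 156.0], [322.0, 129.0], [327.0, 202.0]]
0.32 [[81.0, 38.0], [163.0, -44.0], [352.0, 20.0]] [[290.0, 177.0], [351.0, 155.0], [319.0, 128.0], [324.0, 200.0]]
0.33 [[81.0, 22.0], [165.0, -72.0], [351.0, 3.0]] [[287.0, 175.0], [348.0, 153.0], [315.0, 126.0], [321.0, 199.0]]
0.34 [[82.0, 6.0], [167.0, -97.0], [351.0, -14.0]] [[284.0, 173.0], [344.0, 152.0], [312.0, 125.0], [318.0, 197.0]]
banjo in bed [np.float64(-0.06042547375948858), np.float64(-0.18657002882379695), np.float64(-0.29628484647955533)]
```

```bash
python3 -m creep '[[100,-0.055,0,0,0],[100,-0.11,0,0,0],[100,-0.17,-0.02,0,-10],[100,-0.23,-0.045,0,-20],[100,-0.29,-0.07,0,-30]]' 50; python3 -m creep '[[100,-0.05,-0.07,0,-10],[100,-0.05,-0.07,0,-20],[100,-0.05,-0.07,0,-30],[100,-0.05,-0.07,0,-40],[100,-0.05,-0.07,0,-43.6]]'
python3 - <<'E'
from plant import manip
import numpy as np
s=manip.sense();print(s["position"],s["tool_rot"],s["q"])
E
```

```text
t: 0.78
position: [0.5095, -0.2789, 0.2524]
tool_rot: [-3.141, -0.0, 2.091]
force: [1.0, -0.2, -0.8]
gripper_width: 0.0879
finger_force: 0.0
t: 1.4
position: [0.4738, -0.3554, 0.2523]
tool_rot: [3.141, -0.001, 2.849]
force: [-0.2, -0.2, -0.6]
gripper_width: 0.0878
finger_force: 0.0
[ 0.47381517 -0.35538923  0.252256  ] [ 3.14110396e+00 -7.36077204e-04  2.84892880e+00] [-8.43780242e-01  2.19748053e-01  1.56199245e+00  3.15911458e-05
  1.36073514e+00 -2.12191914e+00]
```

```bash
python3 -m creep '[[100,-0.017,-0.023,0.03,0],[100,-0.017,-0.023,0.05,0],[100,-0.017,-0.023,0.05,0]]'
python3 - <<'E'
from plant import manip
import cv2
exec(open('f1.py').read().split("print(proj(W")[0].replace('print','(lambda *a:0)'))
W=manip.camera_model("wrist");W["fish"]=1
i=manip.grab_frame("wrist");cv2.imwrite("pics/w1.png",i)
j=cv2.resize(i,(800,600))
for L in ([(-.125,-.007,.124),(.035,-.007,.124),(.035,.007,.124),(-.125,.007,.124)],[(-.07,-.044,.028),(.075,-.044,.028),(.075,.044,.028),(-.07,.044,.028)]):
    cv2.polylines(j,[np.int32((proj(W,pose(v,L,.03))+.5)*1.5625)],True,(255,255,0),1)
cv2.imwrite("pics/w1o.png",j)
s=manip.sense();import builtins;builtins.print(s["position"],s["tool_rot"],v)
E
```

```text
t: 1.78
position: [0.4824, -0.3807, 0.2]
tool_rot: [3.138, -0.005, 2.846]
force: [-0.0, 0.1, 1.4]
gripper_width: 0.0881
finger_force: 0.0
[ 0.48308245 -0.38118713  0.20168306] [ 3.13988707e+00 -2.42486513e-03  2.84616790e+00] [ 0.49399669 -0.3858379  -0.28581571]
```

View pics/w1o.png

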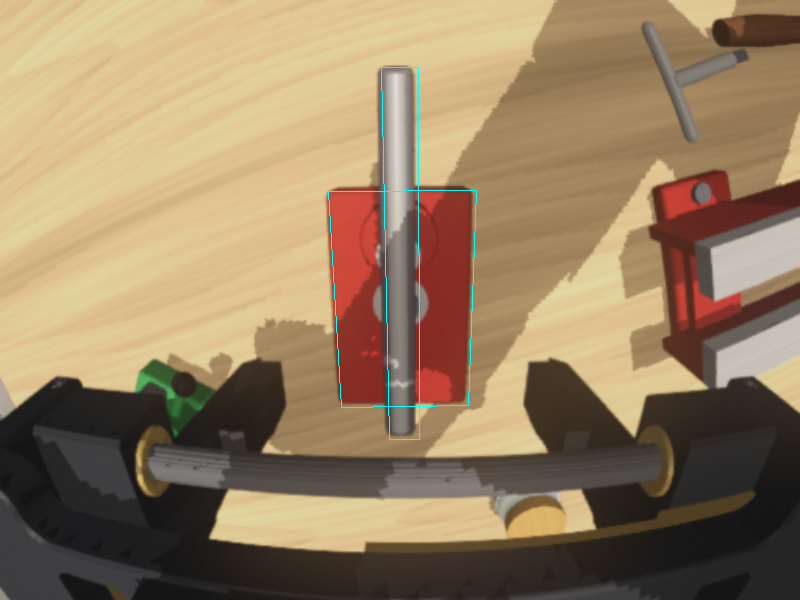

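The wrist overlay lies on the red banjo: bar from (398,67) to (402,437), within about 2 px (1–2 mm) of the outline, and midway between the fingers. I'll descend and grip.

```bash
python3 -m creep '[[100,0,0,0.03,-0.5],[100,0,0,0.055,-0.5],[100,0,0,0.066,-0.5],[100,0,0,0.066,-0.5]]';  python3 -m creep '[[5,0,0,0,0],[5,0,0,0,0],[5,0,0,0,0],[5,0,0,0,0],[5,0,0,0,0]]' 55; python3 -m creep '[[5,0,0,0,0],[5,0,0,0,0],[5,0,0,0,0],[5,0,0,0,0]]' 55
```

```text
t: 2.33
position: [0.4837, -0.382, 0.137]
tool_rot: [3.141, -0.0, 2.855]
force: [-0.7, 0.3, 0.2]
gripper_width: 0.0885
finger_force: 0.0
t: 2.95
position: [0.4837, -0.3823, 0.1367]
tool_rot: [3.142, -0.0, 2.855]
force: [0.3, 0.5, -0.9]
gripper_width: 0.0404
finger_force: 0.0
t: 3.45
position: [0.4836, -0.3826, 0.1367]
tool_rot: [-3.141, -0.0, 2.855]
force: [-1.4, -1.6, -1.1]
gripper_width: 0.0134
finger_force: 55.0
```

```bash
python3 -m creep '[[5,0,0,-0.03,0],[5,0,0,-0.08,0],[5,0,0,-0.14,0],[5,0,0,-0.2,0],[5,0,0,-0.26,0]]' ; python3 -m creep '[[5,0,0,-0.06,0],[5,0,0,-0.12,0],[5,0,0,-0.18,0],[5,0,0,-0.24,0],[5,0,0,-0.26,0]]'
python3 - <<'E'
from plant import manip
import cv2,numpy as np
from lib import *
s=manip.sense();print(s["position"],s["tool_rot"],s["wrist_torque"],s["q"])
D=manip.camera_model("side");i=manip.grab_frame("side")
p=proj(D,s["position"]+np.array([0,0,-.136]))[0];print(p)
x,y=int(p[0])-50,max(0,int(p[1])-40)
cv2.imwrite("pics/s1c.png",cv2.resize(i[y:y+75,x:x+100],None,fx=8,fy=8,interpolation=cv2.INTER_CUBIC));print(x,y)
E
```

```text
t: 4.08
position: [0.4831, -0.3814, 0.3963]
tool_rot: [3.139, -0.003, 2.855]
force: [1.7, -0.7, -7.8]
gripper_width: 0.0131
finger_force: 55.0
t: 4.7
position: [0.4836, -0.3819, 0.6598]
tool_rot: [-3.14, 0.003, 2.855]
force: [1.0, 0.0, -7.8]
gripper_width: 0.0138
finger_force: 55.0
[ 0.48358658 -0.3819218   0.65982494] [-3.13989981e+00  3.10000889e-03  2.85515057e+00] [ 0.00221794 -0.35614947  0.04539561] [-8.60952238e-01  3.10976314e-01  6.45449890e-01  3.21717368e-04
  2.18164416e+00 -2.14511886e+00]
[339.84758344  44.94514329]
289 4
```

View pics/s1c.png

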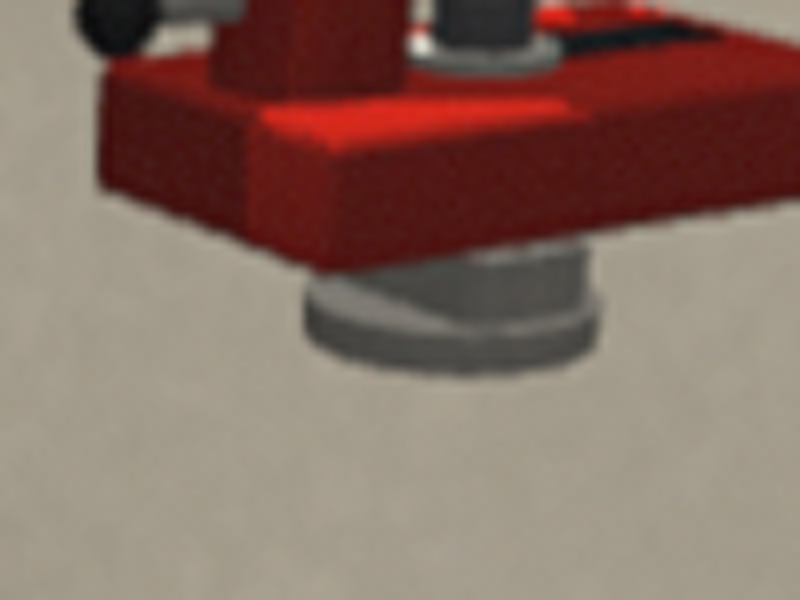

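The side crop shows the tongue on the plate: near corner at about (465,328), right corner at about (585,308), and a face running up-left from the near corner to about (345,277).

```bash
cat > tong.py <<'E'
from lib import *
from plant import manip
import cv2
D=manip.camera_model("side")
tcp=np.array([0.4836,-0.3819,0.6598]);yaw=2.8552-np.pi
# banjo origin: +11mm along banjo x from balance
v=[tcp[0]+.011*np.cos(yaw),tcp[1]+.011*np.sin(yaw),yaw];z=tcp[2]+.005-.111
P=lambda L:(proj(D,pose(v,L,z))-[289,4]+.5)*8
print("plate",P([(.033*np.cos(a),.033*np.sin(a),-.03) for a in np.radians(range(0,360,30))])[:,0].round(0))
print("base",P([(-.07,-.044,0),(.075,-.044,0),(-.07,.044,0)]).round(0).tolist())
i=cv2.imread("pics/s1c.png");H=[]
for t in range(-45,50,15):
    a=np.radians(t);c,s=np.cos(a),np.sin(a)
    L=[(x*c-y*s,x*s+y*c,-.02) for x,y in [(-.0165,-.028),(.0165,-.028),(.0165,.028),(-.0165,.028)]]
    print(t,P(L).round(0).tolist())
E
python3 tong.py
```

```text
plate [566. 505. 431. 362. 315. 303. 330. 392. 471. 545. 591. 598.]
base [[325.0, 271.0], [868.0, 191.0], [89.0, 177.0]]
-45 [[363.0, 306.0], [517.0, 319.0], [544.0, 254.0], [399.0, 243.0]]
-30 [[397.0, 313.0], [551.0, 315.0], [511.0, 248.0], [367.0, 246.0]]
-15 [[435.0, 318.0], [578.0, 309.0], [475.0, 244.0], [340.0, 251.0]]
0 [[475.0, 320.0], [596.0, 301.0], [438.0, 242.0], [321.0, 259.0]]
15 [[514.0, 319.0], [604.0, 291.0], [402.0, 243.0], [310.0, 268.0]]
30 [[549.0, 315.0], [603.0, 281.0], [369.0, 246.0], [310.0, 278.0]]
45 [[576.0, 309.0], [591.0, 271.0], [342.0, 251.0], [319.0, 288.0]]
```

```bash
python3 -m creep '[[5,-0.004,0.015,0.05,0],[5,-0.008,0.03,0.1,0],[5,-0.012,0.045,0.15,0],[5,-0.016,0.06,0.2,0],[5,-0.02,0.075,0.25,0]]' ; python3 -m creep '[[5,-0.005,0.015,0.05,-6],[5,-0.01,0.031,0.1,-12],[5,-0.01,0.031,0.15,-17],[5,-0.01,0.031,0.184,-17],[5,-0.01,0.031,0.184,-17]]'
cat > st.py <<'E'
from plant import manip
import numpy as np
s=manip.sense();p=s["position"];b=[.5525,-.1986,.0105];yaw=s["tool_rot"][2]%(2*np.pi)-np.pi-b[2]
c,t=np.cos(b[2]),np.sin(b[2]);d=p[:2]-b[:2]
T=[c*d[0]+t*d[1],-t*d[0]+c*d[1]]
o=[T[0]+.011*np.cos(yaw),T[1]+.011*np.sin(yaw),p[2]-.106-.105]
print("t",round(s["t"],2),"banjo in bed mm",np.round(np.array(o)*1e3,1),"yaw deg",np.degrees(yaw).round(2),"tilt",np.round(s["tool_rot"][:2],3),"F",s["force"].round(1),"M",s["wrist_torque"].round(2))
E
python3 st.py
```

```text
t: 5.38
position: [0.5233, -0.3145, 0.4018]
tool_rot: [3.139, -0.004, 2.855]
force: [0.7, -0.6, -7.9]
gripper_width: 0.0135
finger_force: 55.0
t: 6.0
position: [0.5391, -0.2862, 0.2165]
tool_rot: [3.133, -0.01, -3.132]
force: [-1.0, 0.2, -8.0]
gripper_width: 0.0133
finger_force: 55.0
t 6.0 banjo in bed mm [ -3.3 -87.5   5.5] yaw deg -0.03 tilt [ 3.133 -0.01 ] F [-1.   0.2 -8. ] M [ 0.03 -0.01 -0.05]
```

```bash
python3 -m creep '[[5,0,0,0,0],[5,0,0,0,0]]'; python3 st.py
python3 - <<'E'
from plant import manip
import cv2
from lib import *
W=manip.camera_model("wrist");W["fish"]=1
i=manip.grab_frame("wrist");cv2.imwrite("pics/w2.png",i)
j=cv2.resize(i,(800,600),interpolation=cv2.INTER_CUBIC)
b=[.5525,-.1986,.0105]
D=lambda L,v,z:cv2.polylines(j,[np.int32((proj(W,pose(v,L,z))+.5)*1.5625)],False,(255,255,0),1)
for x in (-.052,.018): D([(x,.2,0),(x,0,0),(x+.034,0,0),(x+.034,.2,0)],b,.105)
s=manip.sense();p=s["position"];y=s["tool_rot"][2]%(2*np.pi)-np.pi
v=[p[0]+.011*np.cos(y),p[1]+.011*np.sin(y),y]
D([(-.07,-.044,.028),(.075,-.044,.028),(.075,.044,.028),(-.07,.044,.028),(-.07,-.044,.028)],v,p[2]-.106)
cv2.imwrite("pics/w2o.png",j)
E
```

```text
t: 6.25
position: [0.5433, -0.2899, 0.2249]
tool_rot: [-3.139, 0.003, -3.132]
force: [0.6, -0.5, -7.8]
gripper_width: 0.0132
finger_force: 55.0
t 6.25 banjo in bed mm [  0.8 -91.2  13.9] yaw deg -0.04 tilt [-3.139e+00  3.000e-03] F [ 0.6 -0.5 -7.8] M [ 0.1  -0.07 -0.01]
```

View pics/w2o.png

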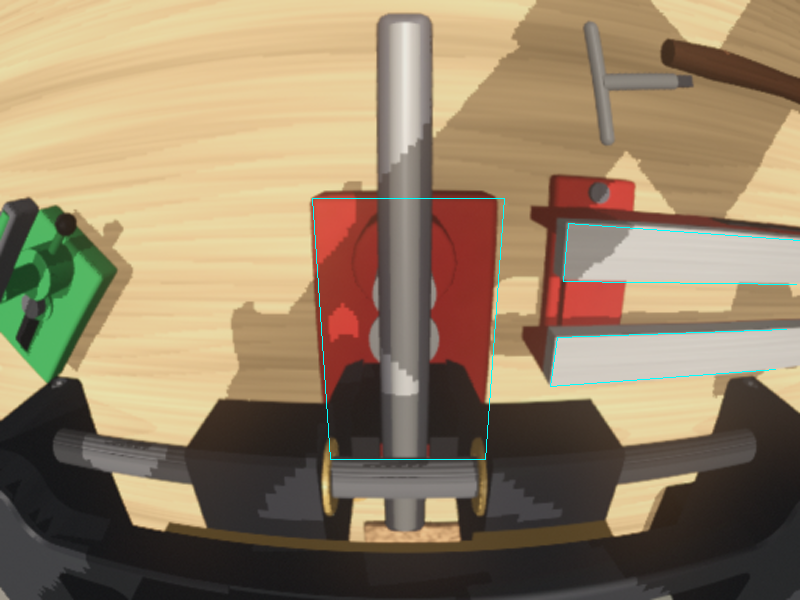

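The overlay fits the ways (near way end (565,222)–(565,281), far way end (555,337)–(550,386)). The base edge is at row 192 against 198 predicted, so I'll check the offset numerically.

```bash
python3 - <<'E'
from plant import manip
from lib import *
W=manip.camera_model("wrist");W["fish"]=1
s=manip.sense();p=s["position"];y=s["tool_rot"][2]%(2*np.pi)-np.pi
for dx in (-.003,-.0015,0,.0015):
    v=[p[0]+(.011+dx)*np.cos(y),p[1]+(.011+dx)*np.sin(y),y]
    print(dx,(proj(W,pose(v,[(-.125,0,.124),(.035,0,.124),(-.07,0,.028),(0,-.01,.042)],p[2]-.106))*1.5625+.8).round(1).tolist())
E
python3 - <<'E'
import cv2
i=cv2.imread("pics/w2.png").astype(int)
print(i[4:16,259,:].tolist()); print(i[118:132,218,:].tolist()); print(i[325:345,258].tolist())
E
```

```text
-0.003 [[410.7, 5.0], [409.3, 532.5], [408.7, 190.5], [387.0, 346.5]]
-0.0015 [[410.7, 10.5], [409.2, 535.3], [408.7, 193.8], [387.1, 349.5]]
0 [[410.7, 16.1], [409.2, 538.1], [408.7, 197.1], [387.1, 352.4]]
0.0015 [[410.8, 21.7], [409.2, 540.8], [408.7, 200.4], [387.2, 355.3]]
[[159, 211, 233], [159, 210, 233], [156, 207, 232], [150, 200, 228], [121, 157, 184], [115, 125, 139], [119, 124, 135], [123, 128, 139], [130, 134, 144], [145, 150, 158], [195, 203, 207], [219, 229, 231]]
[[161, 214, 233], [162, 214, 233], [159, 211, 229], [145, 195, 215], [74, 106, 147], [45, 63, 125], [47, 65, 142], [53, 71, 171], [58, 75, 188], [60, 77, 196], [62, 78, 203], [66, 81, 210], [66, 81, 214], [66, 81, 214]]
[[126, 134, 140], [127, 135, 140], [127, 135, 140], [127, 135, 141], [127, 134, 140], [126, 135, 140], [127, 135, 141], [127, 135, 141], [127, 135, 141], [126, 134, 140], [127, 134, 140], [127, 134, 140], [127, 135, 141], [126, 134, 140], [126, 137, 148], [118, 153, 188], [112, 158, 200], [116, 164, 207], [118, 166, 210], [119, 167, 209]]
```

```bash
python3 -m creep '[[5,0,0.025,0,0],[5,0,0.05,0,0],[5,0,0.053,0.005,0],[5,0,0.053,0.008,0],[5,0,0.053,0.01,0]]'; python3 -m creep '[[5,0,0,0,0],[5,0,0,0.001,0],[5,0,0,0.001,0]]';python3 st.py;python3 -m creep '[[5,0,0,0.001,0],[5,0,0,0.001,0],[5,0,0,0.001,0]]';python3 st.py
```

```text
t: 6.92
position: [0.5419, -0.2362, 0.2126]
tool_rot: [-3.141, -0.0, -3.132]
force: [-0.4, 0.2, -7.7]
gripper_width: 0.0131
finger_force: 55.0
t: 7.3
position: [0.542, -0.2365, 0.2119]
tool_rot: [-3.141, 0.0, -3.132]
force: [-0.7, 0.4, -7.1]
gripper_width: 0.0135
finger_force: 55.0
t 7.3 banjo in bed mm [  0.1 -37.8   0.9] yaw deg -0.06 tilt [-3.141  0.   ] F [-0.7  0.4 -7.1] M [ 0.07 -0.1   0.04]
t: 7.68
position: [0.5422, -0.2368, 0.2117]
tool_rot: [-3.14, 0.001, -3.132]
force: [-1.6, -2.6, 0.5]
gripper_width: 0.0137
finger_force: 55.0
t 7.67 banjo in bed mm [  0.3 -38.1   0.7] yaw deg -0.05 tilt [-3.14e+00  1.00e-03] F [-1.6 -2.6  0.5] M [-0.15  0.32 -0.02]
```

```bash
python3 -m creep '[[5,0,0,-0.0018,0],[5,0,0,-0.0018,0]]';python3 st.py;python3 -m creep '[[5,0,0.003,0,0],[5,0,0.006,0,0],[5,0,0.006,0,0]]';python3 st.py;python3 -m creep '[[5,0,0.003,0,0],[5,0,0.006,0,0],[5,0,0.006,0,0]]';python3 st.py
```

```text
t: 7.92
position: [0.5416, -0.2355, 0.2117]
tool_rot: [3.14, -0.001, -3.132]
force: [0.6, -0.2, -6.8]
gripper_width: 0.013
finger_force: 55.0
t 7.92 banjo in bed mm [ -0.2 -36.8   0.7] yaw deg -0.02 tilt [ 3.14e+00 -1.00e-03] F [ 0.6 -0.2 -6.8] M [ 0.03 -0.05 -0.02]
t: 8.3
position: [0.5417, -0.2295, 0.2121]
tool_rot: [3.141, -0.001, -3.131]
force: [0.0, -0.6, -8.1]
gripper_width: 0.013
finger_force: 55.0
t 8.3 banjo in bed mm [ -0.1 -30.8   1.1] yaw deg -0.01 tilt [ 3.141e+00 -1.000e-03] F [ 0.  -0.6 -8.1] M [ 0.09 -0.09 -0.03]
t: 8.68
position: [0.5418, -0.2238, 0.2125]
tool_rot: [3.142, -0.0, -3.131]
force: [-0.5, 0.1, -7.0]
gripper_width: 0.0133
finger_force: 55.0
t 8.68 banjo in bed mm [  0.  -25.1   1.5] yaw deg -0.02 tilt [ 3.142 -0.   ] F [-0.5  0.1 -7. ] M [ 0.09 -0.1   0.01]
```

```bash
python3 -m creep '[[5,0,0.003,0,0],[5,0,0.005,0,0],[5,0,0.005,0,0]]';python3 st.py;python3 -m creep '[[5,0,0.003,0,0],[5,0,0.005,0,0],[5,0,0.005,0,0]]';python3 st.py
```

```text
t: 9.05
position: [0.5417, -0.2189, 0.2125]
tool_rot: [3.142, -0.0, -3.131]
force: [0.2, -0.7, -7.7]
gripper_width: 0.0134
finger_force: 55.0
t 9.05 banjo in bed mm [  0.  -20.2   1.5] yaw deg -0.02 tilt [ 3.142 -0.   ] F [ 0.2 -0.7 -7.7] M [ 0.08 -0.09  0.03]
t: 9.43
position: [0.5417, -0.2139, 0.2125]
tool_rot: [3.142, -0.0, -3.131]
force: [0.9, 0.3, -7.7]
gripper_width: 0.0135
finger_force: 55.0
t 9.43 banjo in bed mm [  0.  -15.2   1.5] yaw deg -0.02 tilt [ 3.142 -0.   ] F [ 0.9  0.3 -7.7] M [ 0.09 -0.06  0.03]
```

Tongue nose is 13 mm inside with no resistance; the tongue was nearly in line. I'll keep going.

```bash
python3 -m creep '[[5,0,0.005,0,0],[5,0,0.01,0,0],[5,0,0.01,0,0]]';python3 st.py;python3 -m creep '[[5,0,0.005,0,0],[5,0,0.01,0,0],[5,0,0.015,0,0],[5,0,0.015,0,0]]';python3 st.py
```

```text
t: 9.8
position: [0.5416, -0.2036, 0.2125]
tool_rot: [3.141, -0.0, -3.131]
force: [-0.4, 0.3, -8.5]
gripper_width: 0.0131
finger_force: 55.0
t 9.8 banjo in bed mm [ 0.  -4.8  1.5] yaw deg 0.0 tilt [ 3.141 -0.   ] F [-0.4  0.3 -8.5] M [ 0.07 -0.06  0.04]
t: 10.3
position: [0.5415, -0.1887, 0.2125]
tool_rot: [3.142, -0.0, -3.131]
force: [-1.0, -0.5, -7.0]
gripper_width: 0.0132
finger_force: 55.0
t 10.3 banjo in bed mm [ 0.1 10.1  1.5] yaw deg 0.0 tilt [ 3.142 -0.   ] F [-1.  -0.5 -7. ] M [ 0.07 -0.05 -0.04]
```

```bash
python3 -m creep '[[5,0,0.006,0,0],[5,0,0.012,0,0],[5,0,0.018,0,0],[5,0,0.018,0,0]]';python3 st.py
```

```text
t: 10.8
position: [0.5413, -0.1706, 0.2125]
tool_rot: [3.142, -0.0, -3.131]
force: [0.1, -0.5, -7.9]
gripper_width: 0.0135
finger_force: 55.0
t 10.8 banjo in bed mm [ 0.1 28.2  1.5] yaw deg 0.01 tilt [ 3.142 -0.   ] F [ 0.1 -0.5 -7.9] M [ 0.09 -0.06  0.01]
```

```bash
python3 -m creep '[[5,0,0.01,0,0],[5,0,0.022,0,0],[5,0,0.022,-0.002,0],[5,0,0.022,-0.002,0]]';python3 st.py;python3 -m creep '[[5,0,0,0.002,0],[5,0,0,0.003,0],[5,0,0,0.003,0],[5,0,0,0.003,0]]';python3 st.py
```

```text
t: 11.3
position: [0.5406, -0.1483, 0.2137]
tool_rot: [3.14, -0.001, -3.131]
force: [1.0, 2.6, -13.4]
gripper_width: 0.0136
finger_force: 55.0
t 11.3 banjo in bed mm [-0.3 50.4  2.7] yaw deg -0.0 tilt [ 3.14e+00 -1.00e-03] F [  1.    2.6 -13.4] M [ 0.59 -0.22  0.06]
t: 11.8
position: [0.5412, -0.1495, 0.2119]
tool_rot: [-3.141, 0.001, -3.132]
force: [-0.2, -0.2, -6.6]
gripper_width: 0.0135
finger_force: 55.0
t 11.8 banjo in bed mm [ 0.3 49.2  0.9] yaw deg -0.05 tilt [-3.141e+00  1.000e-03] F [-0.2 -0.2 -6.6] M [ 0.01 -0.1   0.04]
```

```bash
python3 -m creep '[[5,0,0.015,-0.0006,0],[5,0,0.035,-0.0006,0],[5,0,0.055,-0.0006,0],[5,0,0.075,-0.0006,0],[5,0,0.095,-0.0006,0]]';python3 -m creep '[[5,0,0.006,0,0],[5,0,0.008,0.0006,0],[5,0,0.008,0.001,0],[5,0,0.008,0.001,0]]';python3 st.py
python3 - <<'E'
from plant import manip
import cv2
from lib import *
W=manip.camera_model("wrist");W["fish"]=1
i=manip.grab_frame("wrist");cv2.imwrite("pics/w3.png",i)
j=cv2.resize(i,(800,600),interpolation=cv2.INTER_CUBIC)
b=[.5525,-.1986,.0105]
a=np.linspace(0,2*np.pi,73)
for y,c in ((.27,(255,0,0)),(.28,(255,255,0)),(.29,(0,255,0))):
    cv2.polylines(j,[np.int32((proj(W,pose(b,np.c_[.075*np.cos(a),0*a+y,.127+.075*np.sin(a)],.105))+.5)*1.5625)],False,c,1)
cv2.imwrite("pics/w3o.png",j)
E
```

```text
t: 12.42
position: [0.54, -0.0524, 0.2121]
tool_rot: [3.141, -0.0, -3.131]
force: [0.6, -0.2, -7.6]
gripper_width: 0.0135
finger_force: 55.0
t: 12.92
position: [0.5402, -0.0464, 0.2116]
tool_rot: [3.141, 0.001, -3.132]
force: [-2.5, 2.1, -2.0]
gripper_width: 0.0132
finger_force: 55.0
t 12.93 banjo in bed mm [  0.3 152.3   0.6] yaw deg -0.07 tilt [3.141e+00 1.000e-03] F [-2.5  2.1 -2. ] M [0.56 0.25 0.08]
```

View pics/w3o.png

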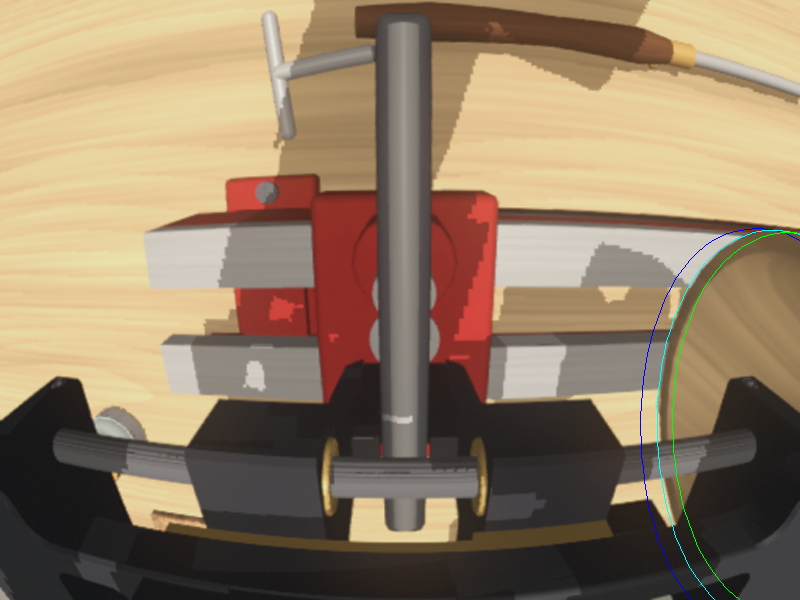

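Rim edge matches the y = 0.280 m circle (cyan, about (660,400)), so the bar centre should go to 262 mm, 110 mm further. Next I release and regrip at the bar's outer end.

```bash
python3 -m creep '[[60,0,0,0,0],[60,0,0,0,0],[60,0,0,0,0],[60,0,0,0,0]]';python3 st.py;python3 -m creep '[[60,0.025,0,0,0],[60,0.06,0,0,0],[60,0.09,0,0,0],[60,0.104,0,0,0],[60,0.104,0,0,0]]'; python3 -m creep '[[5,0,0,0,0],[5,0,0,0,0],[5,0,0,0,0],[5,0,0,0,0],[5,0,0,0,0]]' 30;python3 -m creep '[[5,0,0,0,0],[5,0,0,0,0]]' 30; python3 st.py
```

```text
t: 13.48
position: [0.5402, -0.0463, 0.2113]
tool_rot: [-3.141, 0.0, -3.132]
force: [1.0, 1.1, 0.4]
gripper_width: 0.051
finger_force: 0.0
t 13.47 banjo in bed mm [  0.3 152.4   0.3] yaw deg -0.04 tilt [-3.141  0.   ] F [1.  1.1 0.4] M [ 0.09 -0.03 -0.03]
t: 14.1
position: [0.4361, -0.0473, 0.2115]
tool_rot: [-3.141, 0.001, -3.132]
force: [0.1, 0.2, 0.1]
gripper_width: 0.0525
finger_force: 0.0
t: 14.72
position: [0.4362, -0.0472, 0.211]
tool_rot: [3.142, 0.0, -3.132]
force: [0.7, 0.7, -1.5]
gripper_width: 0.0135
finger_force: 30.0
t: 14.98
position: [0.4361, -0.0472, 0.211]
tool_rot: [3.142, 0.0, -3.132]
force: [1.6, -0.3, -3.3]
gripper_width: 0.0139
finger_force: 30.0
t 14.97 banjo in bed mm [-103.8  152.6    0. ] yaw deg -0.04 tilt [3.142 0.   ] F [ 1.6 -0.3 -3.3] M [ 0.05 -0.3  -0.01]
```

```bash
python3 -m creep '[[5,0,0.006,0,0],[5,0,0.015,0,0],[5,0,0.025,0,0],[5,0,0.035,0,0],[5,0,0.04,0,0]]';python3 st.py;python3 -m creep '[[5,0,0.008,0,0],[5,0,0.018,0,0],[5,0,0.028,0,0],[5,0,0.038,0,0],[5,0,0.038,0,0]]';python3 st.py
```

```text
t: 15.6
position: [0.4354, -0.0064, 0.211]
tool_rot: [3.141, -0.0, -3.131]
force: [-3.2, -5.7, 5.2]
gripper_width: 0.0137
finger_force: 30.1
t 15.6 banjo in bed mm [-104.1  193.4    0. ] yaw deg -0.01 tilt [ 3.141 -0.   ] F [-3.2 -5.7  5.2] M [-1.01  0.32 -0.28]
t: 16.23
position: [0.437, 0.0282, 0.2123]
tool_rot: [-3.135, 0.004, -3.132]
force: [3.6, -16.5, 0.2]
gripper_width: 0.017
finger_force: 30.9
t 16.23 banjo in bed mm [-102.1  228.     1.3] yaw deg -0.07 tilt [-3.135  0.004] F [  3.6 -16.5   0.2] M [-2.51 -0.64 -0.71]
```

```bash
python3 -m creep '[[5,0,0,0,0],[5,0,0,0,0],[5,0,0,0,0],[5,0,0,0,0]]' 60;python3 st.py
python3 - <<'E'
from plant import manip
import cv2
for n in("wrist","scene","side"): cv2.imwrite(f"pics/{n}4.png",manip.grab_frame(n))
a=cv2.imread("pics/wrist4.png");b=cv2.imread("pics/side4.png")[60:230,120:320];
import numpy as np
b=cv2.resize(b,(400,340),interpolation=cv2.INTER_CUBIC);a=cv2.resize(a,(400,300))
c=cv2.resize(cv2.imread("pics/scene4.png")[60:230,220:420],(400,340),interpolation=cv2.INTER_CUBIC)
o=np.zeros((600,800,3),np.uint8);o[:300,:400]=a;o[:340,400:]=b;o[300:600,:400]=c[:300];cv2.imwrite("pics/m4.png",o)
E
```

```text
t: 16.73
position: [0.4371, 0.0281, 0.2123]
tool_rot: [-3.136, 0.004, -3.134]
force: [3.7, -15.4, 0.2]
gripper_width: 0.0164
finger_force: 60.6
t 16.73 banjo in bed mm [-102.1  227.9    1.3] yaw deg -0.16 tilt [-3.136  0.004] F [  3.7 -15.4   0.2] M [-2.43 -0.65 -1.11]
```

View pics/m4.png

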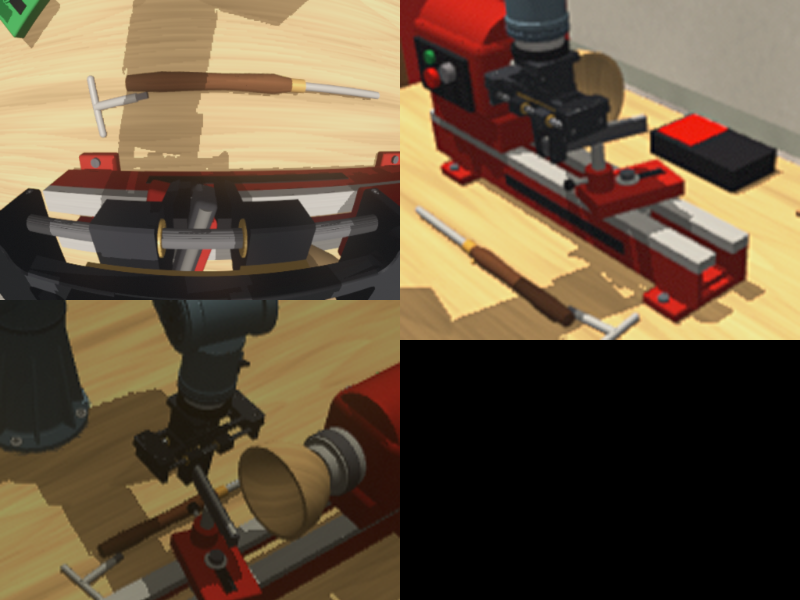

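The banjo has turned about 20° on its bolt (bar slanting in the wrist view, (205,190) to (180,270)). I'll pull the bar end back until it is square in the pads, then push the base from behind instead.

```bash
python3 -m creep '[[5,0,-0.008,0,0],[5,0,-0.016,0,0],[5,0,-0.024,0,0],[5,0,-0.024,0,0]]' 60;python3 st.py;python3 -m creep '[[5,0,-0.006,0,0],[5,0,-0.012,0,0],[5,0,-0.012,0,0]]' 60;python3 st.py
```

```text
t: 17.38
position: [0.4355, 0.0067, 0.2111]
tool_rot: [3.141, -0.0, -3.132]
force: [-1.6, -0.4, 1.7]
gripper_width: 0.0136
finger_force: 58.7
t 17.38 banjo in bed mm [-1.039e+02  2.065e+02  1.000e-01] yaw deg -0.06 tilt [ 3.141 -0.   ] F [-1.6 -0.4  1.7] M [ 0.23  0.09 -0.1 ]
t: 17.75
position: [0.4356, -0.0031, 0.2116]
tool_rot: [3.137, 0.0, -3.13]
force: [-2.1, 10.5, 7.1]
gripper_width: 0.0136
finger_force: 61.0
t 17.75 banjo in bed mm [-103.8  196.8    0.6] yaw deg 0.07 tilt [3.137 0.   ] F [-2.1 10.5  7.1] M [2.36 0.2  0.67]
```

```bash
python3 -m creep '[[70,0,0.005,0,0],[70,0,0.005,0,0],[70,0,0.005,0,0],[70,0,0.005,0,0],[70,0,0.005,0,0]]'; python3 st.py; python3 -m creep '[[70,0,0,-0.04,0],[70,0,0,-0.09,0],[70,-0.03,-0.03,-0.11,0],[70,-0.075,-0.055,-0.11,0],[70,-0.115,-0.08,-0.11,0]]'; python3 -m creep '[[100,0,0,0,10],[100,0,0,0,20],[100,0,0,0,30],[100,0,0,0,40],[100,0,0,0,50]]'; python3 -m creep '[[100,0,0,0,10],[100,0,0,0,20],[100,0,0,0,30],[100,0,0,0,40],[100,0,0,0,50]]';python3 -m creep '[[100,0,0,0,10],[100,0,0,0,20],[100,0,0,0,30],[100,0,0,0,40],[100,0,0,0,50]]';python3 -m creep '[[100,0,0,0,10],[100,0,0,0,20],[100,0,0,0,30],[100,0,0,0,40],[100,0,0,0,50]]';python3 -m creep '[[100,0,0,0,10],[100,0,0,0,20],[100,0,0,0,30],[100,0,0,0,40],[100,0,0,0,50]]';python3 -m creep '[[100,0,0,0,10],[100,0,0,0,20],[100,0,0,0,20]]'
python3 - <<'E'
from plant import manip
print(manip.sense()["q"])
E
python3 st.py
```

```text
t: 18.38
position: [0.4356, -0.0003, 0.2111]
tool_rot: [-3.141, -0.0, -3.132]
force: [-0.7, -0.3, 0.3]
gripper_width: 0.0609
finger_force: 0.0
t 18.38 banjo in bed mm [-1.038e+02  1.995e+02  1.000e-01] yaw deg -0.04 tilt [-3.141 -0.   ] F [-0.7 -0.3  0.3] M [ 0.08 -0.04  0.  ]
t: 19.0
position: [0.5529, -0.0801, 0.3217]
tool_rot: [-3.141, 0.001, -3.132]
force: [0.5, -0.4, 0.6]
gripper_width: 0.062
finger_force: 0.0
t: 19.62
position: [0.5513, -0.0792, 0.3209]
tool_rot: [-3.141, -0.0, 2.273]
force: [0.0, -0.2, 0.4]
gripper_width: 0.0884
finger_force: 0.0
t: 20.25
position: [0.5513, -0.0792, 0.321]
tool_rot: [-3.141, 0.0, 1.4]
force: [1.3, 0.4, 0.0]
gripper_width: 0.088
finger_force: 0.0
t: 20.88
position: [0.5513, -0.0791, 0.3209]
tool_rot: [-3.141, 0.0, 0.528]
force: [-0.3, -1.0, 0.3]
gripper_width: 0.0878
finger_force: 0.0
t: 21.5
position: [0.5513, -0.0792, 0.3209]
tool_rot: [3.142, 0.0, -0.345]
force: [0.2, 0.3, 0.6]
gripper_width: 0.0885
finger_force: 0.0
t: 22.12
position: [0.5513, -0.0792, 0.3209]
tool_rot: [3.141, 0.0, -1.218]
force: [0.3, 0.4, -0.9]
gripper_width: 0.0883
finger_force: 0.0
t: 22.5
position: [0.5513, -0.0791, 0.321]
tool_rot: [3.141, 0.0, -1.559]
force: [0.2, -0.3, -0.3]
gripper_width: 0.0883
finger_force: 0.0
[-3.55657905e-01  9.07579719e-02  1.56996040e+00 -3.61413310e-05
  1.48116228e+00  2.77462012e+00]
t 22.5 banjo in bed mm [1.000e-01 1.305e+02 1.100e+02] yaw deg 90.05 tilt [3.141 0.   ] F [ 0.2 -0.3 -0.3] M [0.17 0.06 0.05]
```

```bash
python3 -m creep '[[100,0,0,0.055,0],[100,0,0,0.11,0],[100,0,0,0.16,0],[100,0,0,0.19,0],[100,0,0,0.19,0]]'; python3 -m creep '[[100,-0.004,0,0,0],[100,-0.008,0,0,0],[100,-0.012,0,0,0],[100,-0.016,0,0,0],[100,-0.016,0,0,0]]';python3 st.py;python3 -m creep '[[100,-0.004,0,0,0],[100,-0.008,0,0,0],[100,-0.012,0,0,0],[100,-0.012,0,0,0]]';python3 st.py
```

```text
t: 23.12
position: [0.5494, -0.0784, 0.1285]
tool_rot: [3.136, 0.002, -1.558]
force: [1.2, -0.4, 0.9]
gripper_width: 0.0879
finger_force: 0.0
t: 23.75
position: [0.5513, -0.0627, 0.1314]
tool_rot: [-3.141, -0.0, -1.56]
force: [-0.5, 0.0, 0.8]
gripper_width: 0.0884
finger_force: 0.0
t 23.75 banjo in bed mm [  0.2 146.9 -79.6] yaw deg 90.0 tilt [-3.141 -0.   ] F [-0.5  0.   0.8] M [ 0.15  0.05 -0.01]
t: 24.25
position: [0.5508, -0.0512, 0.131]
tool_rot: [3.141, -0.001, -1.561]
force: [-1.2, -2.0, 0.7]
gripper_width: 0.0886
finger_force: 1.3
t 24.25 banjo in bed mm [-1.000e-01  1.585e+02 -8.000e+01] yaw deg 89.99 tilt [ 3.141e+00 -1.000e-03] F [-1.2 -2.   0.7] M [-0.26  0.33  0.12]
```

```bash
python3 -m creep '[[100,-0.004,0,0,0],[100,-0.008,0,0,0],[100,-0.012,0,0,0],[100,-0.016,0,0,0],[100,-0.016,0,0,0]]';python3 st.py;python3 -m creep '[[100,-0.004,0,0,0],[100,-0.008,0,0,0],[100,-0.012,0,0,0],[100,-0.016,0,0,0],[100,-0.016,0,0,0]]';python3 st.py
```

```text
t: 24.88
position: [0.5506, -0.0356, 0.131]
tool_rot: [3.141, -0.001, -1.561]
force: [-1.7, -4.6, 0.9]
gripper_width: 0.0878
finger_force: 2.2
t 24.88 banjo in bed mm [-1.00e-01  1.74e+02 -8.00e+01] yaw deg 89.96 tilt [ 3.141e+00 -1.000e-03] F [-1.7 -4.6  0.9] M [-0.54  0.36  0.04]
t: 25.5
position: [0.5504, -0.0196, 0.131]
tool_rot: [3.141, -0.001, -1.561]
force: [-2.5, -3.7, 0.9]
gripper_width: 0.088
finger_force: 2.3
t 25.5 banjo in bed mm [ -0.2 190.  -80. ] yaw deg 89.96 tilt [ 3.141e+00 -1.000e-03] F [-2.5 -3.7  0.9] M [-0.53  0.4   0.06]
```

```bash
python3 -m creep '[[100,-0.004,0,0,0],[100,-0.009,0,0,0],[100,-0.014,0,0,0],[100,-0.018,0,0,0],[100,-0.018,0,0,0]]';python3 st.py;python3 -m creep '[[100,-0.004,0,0,0],[100,-0.008,0,0,0],[100,-0.0115,0,0,0],[100,-0.0115,0,0,0]]';python3 st.py
python3 - <<'E'
from plant import manip
import cv2
for n in("wrist","scene","side"): cv2.imwrite(f"pics/{n}5.png",manip.grab_frame(n))
E
```

```text
t: 26.12
position: [0.5502, -0.0016, 0.131]
tool_rot: [3.141, -0.001, -1.561]
force: [-2.5, -4.7, 0.7]
gripper_width: 0.0883
finger_force: 2.3
t 26.12 banjo in bed mm [-2.00e-01  2.08e+02 -8.00e+01] yaw deg 89.96 tilt [ 3.141e+00 -1.000e-03] F [-2.5 -4.7  0.7] M [-0.56  0.36  0.01]
t: 26.62
position: [0.5501, 0.0097, 0.131]
tool_rot: [3.141, -0.001, -1.561]
force: [-3.7, -4.8, 1.3]
gripper_width: 0.0882
finger_force: 2.6
t 26.62 banjo in bed mm [-2.000e-01  2.194e+02 -8.000e+01] yaw deg 89.96 tilt [ 3.141e+00 -1.000e-03] F [-3.7 -4.8  1.3] M [-0.7   0.39  0.03]
```

```bash
python3 -m creep '[[100,0.01,0,0,0],[100,0.03,0,0,0],[100,0.06,0,-0.03,0],[100,0.1,0,-0.09,0],[100,0.14,0,-0.15,0]]'; python3 -m creep '[[100,0.01,0,-0.03,0],[100,0.01,0,-0.03,0]]'
cat > chk.py <<'E'
from plant import manip
import cv2
from lib import *
from scipy.ndimage import map_coordinates
b=[.5525,-.1986,.0105]
B=[]
for n in ("wrist","scene","side"):
    m=manip.camera_model(n)
    if n=="wrist": m["fish"]=1
    i=manip.grab_frame(n);cv2.imwrite(f"pics/{n}6.png",i)
    g=cv2.GaussianBlur(i,(0,0),1.0).astype(np.float32)
    B.append((n,m,[(cv2.Sobel(g[...,k],5,1,0)/8,cv2.Sobel(g[...,k],5,0,1)/8) for k in range(3)]))
def seg(p,q,k=40): t=np.linspace(.04,.96,k)[:,None];return np.array(p)*(1-t)+np.array(q)*t
E=[((-.125,-.006,.124),(.035,-.006,.124)),((-.125,.006,.124),(.035,.006,.124)),((-.125,-.007,.098),(.035,-.007,.098)),((-.07,-.044,.028),(.075,-.044,.028)),((-.07,-.044,0),(.075,-.044,0)),((.075,-.044,.028),(.075,.044,.028)),((-.07,-.044,.028),(-.07,.044,.028))]
def score(m,G,x,y,w):
    c,s=np.cos(b[2]),np.sin(b[2]);v=[b[0]+c*x-s*y,b[1]+s*x+c*y,b[2]+w];t=0
    for p,q in E:
        P=proj(m,pose(v,seg(p,q),.105));d=np.gradient(P,axis=0);nrm=np.c_[-d[:,1],d[:,0]]/np.linalg.norm(d,axis=1)[:,None]
        t+=sum(np.abs(sum(map_coordinates(a,[P[:,1],P[:,0]],order=1)*nrm[:,k] for k,a in enumerate(gg))).mean() for gg in G)
    return t
def scan(l):
    R=[(sum(score(m,G,x,y,w) for n,m,G in B if n in l),x,y,w) for x in (-.003,-.0015,0,.0015,.003) for y in np.arange(.235,.285,.0015) for w in np.radians(np.arange(-12,12.1,1.5))]
    R.sort(reverse=True);return [(round(float(r[0])),round(r[1]*1e3,1),round(r[2]*1e3,1),round(np.degrees(r[3]),1)) for r in R[:4]]
for l in (["wrist"],["scene"],["side"],["wrist","scene","side"]): print(l,scan(l))
E
python3 chk.py; python3 st.py
```

```text
t: 27.4
position: [0.5514, -0.1209, 0.2664]
tool_rot: [3.141, 0.0, -1.561]
force: [0.9, 0.5, 0.3]
gripper_width: 0.0884
finger_force: 0.0
t: 27.65
position: [0.553, -0.1314, 0.2981]
tool_rot: [-3.136, -0.003, -1.563]
force: [-0.3, -0.0, -1.2]
gripper_width: 0.0881
finger_force: 0.0
['wrist'] [(172, -1.5, np.float64(244.0), np.float64(0.0)), (168, 0.0, np.float64(244.0), np.float64(0.0)), (165, -3.0, np.float64(244.0), np.float64(0.0)), (164, -3.0, np.float64(244.0), np.float64(-1.5))]
['scene'] [(221, 0.0, np.float64(262.0), np.float64(-1.5)), (221, 0.0, np.float64(263.5), np.float64(0.0)), (221, 1.5, np.float64(262.0), np.float64(-1.5)), (220, 1.5, np.float64(263.5), np.float64(0.0))]
['side'] [(421, -3.0, np.float64(260.5), np.float64(0.0)), (419, -3.0, np.float64(260.5), np.float64(1.5)), (416, -3.0, np.float64(262.0), np.float64(1.5)), (415, -3.0, np.float64(259.0), np.float64(0.0))]
['wrist', 'scene', 'side'] [(738, -3.0, np.float64(263.5), np.float64(0.0)), (737, -1.5, np.float64(263.5), np.float64(0.0)), (737, -3.0, np.float64(262.0), np.float64(0.0)), (736, -1.5, np.float64(262.0), np.float64(0.0))]
t 27.8 banjo in bed mm [-0.7 81.  82.3] yaw deg 89.95 tilt [3.139e+00 1.000e-03] F [ 0.4  0.  -0.3] M [ 0.17  0.07 -0.03]
```

Scene and side agree: bar at about 262 mm along the bed (18 mm before the rim plane) and square. The wrist-only fit (244 mm) disagrees, but that camera faces away from the bar here, so I discount it. The arm is clear, so I'm handing in.

```bash
python3 -c "
from plant import manip
print(manip.job_done())"
```

```text
the job is handed in; nothing more can be done
None
```

The banjo is threaded onto the bed and slid up to the bowl, and the job is handed in at about 28 s: by my scene and side camera fits the bar is square and about 18 mm before the rim plane (about 11 mm clear of the rim), and the hand-in gave no verdict.

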